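Gauge two casting threads, mark the crossed one

TASK

Check both threads of the casting with the T-handled gauges standing in them, the blue one first, then the yellow: turn each gently clockwise. One of the two is cross-threaded and binds in the first part of a turn: stop at once without forcing it, turn it back to where it started, and leave it there; run the other fully home. Finish by putting the red cap upright over the handle of the crossed gauge, down on its boss, and disturb nothing else.

Things in the scene. Friction and masses are not known exactly. Their poses are not given: they have to be found in the camera images.
- casting: aluminium die casting with ribs, 140 x 260 x 38 mm, on a steel base plate 170 x 290 x 12 mm, fixed to the table. Origin: centre of the plate underside; z up, y along its length. Two bosses, 60 mm across, at y = +75 mm (blue gauge) and y = -75 mm (yellow). Casting top 50 mm, ribs 55 mm, bosses 60 mm above the table. Exactly one of the threads, not visible which, is crossed.
- gauge_blue: thread gauge in the casting's +y boss: a 12 mm steel shaft with a blue T-handle on top. Origin on its vertical axis at the underside of the casting's base plate (before it is screwed down); it sinks with the gauge and does not turn with it.
- handle_blue (a point): centre of the blue T-handle, a bar 36 mm long (its x axis), 12 mm thick (y, grip it across this), 24 mm high; z up. At the start 94 mm above the table and 34 mm above the boss top. Turns and sinks with the gauge.
- turn_blue (a joint): rotation of the blue gauge, rad, 0 as it stands now, growing clockwise seen from above. Sinks 2.55 mm per rad. Stops at 0 and, fully home, at 2.2. Sound thread: turns freely (0.05 N m). Crossed: free for the first 0.3 to 0.8 rad, then the torque rises like a spring, 1 N m per rad, and pushes back when let go; 0.4 N m spoils the thread.
- gauge_yellow: thread gauge in the casting's -y boss: a 12 mm steel shaft with a yellow T-handle on top. Origin on its vertical axis at the underside of the casting's base plate (before it is screwed down); it sinks with the gauge and does not turn with it.
- handle_yellow (a point): centre of the yellow T-handle, a bar 36 mm long (its x axis), 12 mm thick (y, grip it across this), 24 mm high; z up. At the start 94 mm above the table and 34 mm above the boss top. Turns and sinks with the gauge.
- turn_yellow (a joint): rotation of the yellow gauge, rad, 0 as it stands now, growing clockwise seen from above. Sinks 2.55 mm per rad. Stops at 0 and, fully home, at 2.2. Sound thread: turns freely (0.05 N m). Crossed: free for the first 0.3 to 0.8 rad, then the torque rises like a spring, 1 N m per rad, and pushes back when let go; 0.4 N m spoils the thread.
- cap_red: loose red plastic marker cap, 60 g: an upside-down cup 56 mm across and 56 mm high, 48 mm across and 51 mm deep inside, with a round grip stem on top, 22 mm across, from 56 to 90 mm above its rim. Stands open side down; origin at the centre of its open rim, z up.
- cap_green: the same cap in green; a bystander, to be left alone
- brush: hand brush lying on the table; a bystander, to be left alone
- wrench: steel wrench lying on the table; a bystander, to be left alone
- jar: closed grey jar, 60 mm across, 80 mm high, origin under its centre; a bystander, to be left alone
- bracket: small aluminium angle bracket, 70 x 50 x 43 mm; a bystander, to be left alone
- driver: screwdriver lying on the table; a bystander, to be left alone
- bush: brass bush, 44 mm across, 25 mm high; a bystander, to be left alone
Mind the look-alikes: they are no part of the job. Leave any pink look-alike of the cap_red alone.

How it is judged:
On the way, in this order (a step that is already met when the one before it is completed fails the run):
1. the blue gauge has been tried: turned clockwise by at least 0.25 rad (value of joint turn_blue above 0.25 rad), for 0.1 s.
2. then the yellow gauge has been tried: turned clockwise by at least 0.25 rad (value of joint turn_yellow above 0.25 rad), for 0.1 s.
At the end, for the whole second after the job is handed in: One gauge is fully home (turned more than 2.08 rad); the other, crossed one is back within 0.2 rad of its start, and the red cap stands over it at rest: upright within 0.08 rad, its axis within 12 mm of the gauge's, its rim down on the boss (less than 64 mm above the underside of the base plate) (((value of joint turn_blue above 2.08 rad and value of joint turn_yellow below 0.2 rad and horizontal distance between cap_red and handle_yellow below 0.012 m and z of cap_red in the frame of casting below 0.064 m and angle between cap_red's own z axis and vertical below 0.08 rad and linear speed of cap_red below 0.02 m/s) or (value of joint turn_yellow above 2.08 rad and value of joint turn_blue below 0.2 rad and horizontal distance between cap_red and handle_blue below 0.012 m and z of cap_red in the frame of casting below 0.064 m and angle between cap_red's own z axis and vertical below 0.08 rad and linear speed of cap_red below 0.02 m/s))); the robot touches nothing.
It fails at once if the crossed thread is forced: the blue gauge presses on its thread with more than 20 N (0.4 N m of torque) (contact force between gauge_blue and casting above 20 N).
It fails at once if the crossed thread is forced: the yellow gauge presses on its thread with more than 20 N (0.4 N m of torque) (contact force between gauge_yellow and casting above 20 N).
It fails at once if a bystander (green cap, brush, wrench, jar, bracket, screwdriver or bush) is disturbed: moved more than 30 mm (distance of any of cap_green, brush, wrench, jar, bracket, driver, bush from where it was at the start of the episode above 0.03 m).
It also fails if it takes over 72 s, if anything falls off the work surface, if the arm or the gripper's body presses on something with over 40 N, if the wrist force passes 120 N, or if a joint passes its speed limit or range.

ROBOT

A 6-joint arm with a two-finger parallel gripper is mounted at the origin on the work surface. World frame = base frame: x ahead of the robot, y to its left, z up, the work surface at z = 0. Lengths are in m, angles in rad, forces in N, time in s.
With the tool pointing down it reaches from about 0.35 to 0.775 m from the base axis. Payload 7.3 kg.
Tool frame: the origin (TCP) lies at the centre of the arm's flange, where the gripper is bolted on; the fingertips stand 178 mm ahead of it and the grasp point (between the pads) lies 159 mm ahead of it (tip_extent is the distance from the TCP to the fingertips, in m); z points along the fingers, y is the line along which they close (so a half turn about z gives the same grasp; the last joint's range is limited). The gripper opens to 92 mm and grips with 3 to 60 N. Pads are 19 mm wide; open, the fingers measure 130 mm over their backs; the gripper's body (75 mm by 190 mm) begins 47 mm behind the grasp point.
Start: joints at [-1.358, 0.342, 1.524, -0, 1.275, -0.146], TCP at [0.184, -0.492, 0.405] pointing down, gripper open.
Joint ranges: [-2.53, 2.53], [-0.77, 2.02], [0.04, 2.7], [-1, 4.14], [0.28, 2.66], [-3.11, 3.11]. Speed limits (rad/s): [2.57, 2.57, 3.14, 3.14, 3.14, 3.14].

INTERFACE

Orientations are given as [roll, pitch, yaw] about the fixed x, y, z axes, in that order (R = Rz(yaw) Ry(pitch) Rx(roll)).
In Python, from cell import * gives the robot as it stands.
- The arm moves only by the tool arm_command, never from a script. Its arguments are lists of equal length, an entry for each row: "xyz": the shift along the world's x, y, z in mm, a list of three; "spin": the turn about the world's z in degrees. In form: {"xyz": [[tx, ty, tz], ...], "spin": [spin, ...]}. A call has 1 to 20 rows; each row shifts and turns the commanded pose from where the row before left it; what a row does not reach is not made up. A row lasts 1/10 s, in which the tool goes at most 50 mm and 8.59 degrees, less where a joint would pass 70% of its speed; a pose out of reach is approached as far as the arm can. A call with a gripper value outside its range is refused whole. "jaw" is the opening, from -1 (shut) to 1 (fully open), set as the call begins (left out, the last holds). The fingers move at their own pace and stop on an object; "squeeze" is the grip in N (left out, the last holds). Time passes only in rows, so rows that do not move let the fingers close. It gives the time, the measured TCP pose, the force, the opening and the grip force at its end, in the units of the state.
- observe(): the state, without advancing time (a new reading comes with each control period).
- read_camera(name): name is "scene" or "top" or "wrist"; returns a dict with "img" (480x640x3 uint8, red, green, blue), "depth" (480x640 float32, m along the optical axis (not along the pixel's ray), 0 where there is no reading), "fx", "fy", "cx", "cy" (pixels), "world_from_camera" (4x4, takes a point from camera to world coordinates). Camera axes: x right, y up, looking along -z (the intrinsics and any distortion apply to the point x, -y, -z); pixel columns grow to the right and rows downward; lengths in m; the calibration is good to about 2 mm. A picture is of the moment at which its call begins.
- hand_in(): hands the job in; it is judged then, once.
The state is a dict: "time": time; "qpos": joint angles; "qvel": joint speeds; "joint_efforts": joint torques, N m; "tool_pos": TCP position; "tool_rot": TCP orientation; "contact_force": force on the tool from outside, world axes, zero at the start; "torque": the same for the moment, N m; "opening": finger opening in m; "grip_force": force on a finger pad.
Only numpy, scipy, OpenCV 4.12 (cv2) and the standard library are available. Lean on these libraries where they do the work, as an engineer would, in place of code of your own. Each camera call takes 0.05 s, during which the arm holds its last target. There are 200 camera calls.

## Working session

There is one attempt and no reset: what is moved stays moved. The work goes in short steps, Python scripts to look and compute and a tool call to move; the robot and the scene stay as the last step left them, time stands still between calls to the robot, and variables do not carry over. Pictures are saved under pics/ and viewed, at most 10 in all, crops included, and the job is handed in when it is done.

Besides the shell and the picture viewer there is one more tool, called after "Request:" in YAML: its name, and indented under it one key for each argument. arm_command: Moves the arm, as the interface text tells. Its arguments: {"type":"object","properties":{"xyz":{"type":"array","items":{"type":"array","items":{"type":"number"}}},"spin":{"type":"array","items":{"type":"number"}},"jaw":{"type":"number"},"squeeze":{"type":"number"}},"required":["xyz","spin"]}

```bash
mkdir -p pics; ls; python3 - <<'E'
from cell import *
import cv2
for n in ("top","scene"):
    c=read_camera(n); cv2.imwrite(f"pics/{n}0.png",c["img"][:,:,::-1]); print(n,c["fx"],c["fy"],c["cx"],c["cy"],c["world_from_camera"].round(3).tolist(),[k for k in c])
o=observe(); print(o)
E
```

```text
pics
top 493.28232855820715 493.28232855820715 313.13812662466955 238.1523523817781 [[-0.001, 0.989, -0.145, 0.398], [-1.0, -0.005, -0.021, 0.005], [-0.022, 0.145, 0.989, 1.365], [0.0, 0.0, 0.0, 1.0]] ['img', 'depth', 'fx', 'fy', 'cx', 'cy', 'world_from_camera']
scene 506.23347798385174 506.23347798385174 315.3520219992692 240.82525555808144 [[-0.346, -0.762, 0.548, 1.289], [0.938, -0.276, 0.209, 0.266], [-0.008, 0.587, 0.81, 1.148], [0.0, 0.0, 0.0, 1.0]] ['img', 'depth', 'fx', 'fy', 'cx', 'cy', 'world_from_camera']
{'time': 0.1, 'qpos': array([-1.35800237e+00,  3.42637625e-01,  1.52489003e+00, -9.04382891e-06,
        1.27538811e+00, -1.46003740e-01]), 'qvel': array([ 0.0003147 ,  0.00018546, -0.00226489, -0.00081778, -0.00184286,
        0.00118992]), 'joint_efforts': array([ 2.56430882e-03, -4.32004738e+01, -2.44694620e+01,  7.19361333e-02,
        5.26263379e-02, -4.50610310e-05]), 'tool_pos': array([ 0.184347  , -0.4914503 ,  0.40413329]), 'tool_rot': array([-3.14028237e+00, -1.83936387e-04,  3.58800217e-01]), 'contact_force': array([ 0.0867042 ,  0.39240021, -0.03713685]), 'torque': array([-0.03091614, -0.0513502 ,  0.05768939]), 'grip_force': 0.0, 'opening': 0.09199785092384832}
```

View pics/top0.png

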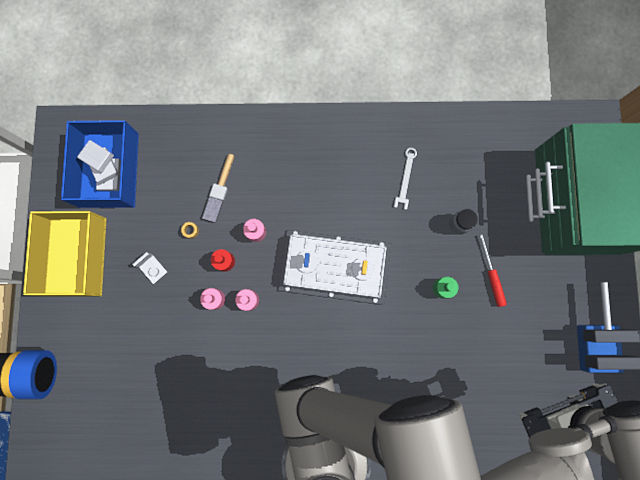

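View pics/scene0.png

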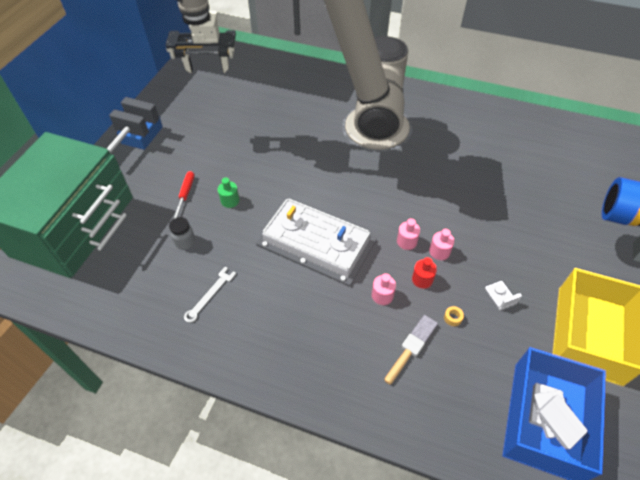

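The top view shows the blue handle at (306,260), yellow at (365,267), and the red cap at (222,260). Pink look-alikes are at (254,229), (210,298) and (246,299), and the green cap is at (447,287). The scene view shows blue at (342,233), yellow at (291,212) and red at (425,272).

```bash
cat > h.py <<'E'
from cell import *
import cv2, numpy as np
HUE={"blue":(100,125),"yellow":(18,32),"red":(0,5)}
def mask(img,col):
    h=cv2.cvtColor(img,cv2.COLOR_RGB2HSV); lo,hi=HUE[col]
    m=cv2.inRange(h,(lo,150,70),(hi,255,255))
    if col=="red": m|=cv2.inRange(h,(176,150,70),(180,255,255))
    return m
def ray(c,uv,z):
    T=c["world_from_camera"]; uv=np.atleast_2d(uv).astype(float)
    d=np.c_[(uv[:,0]-c["cx"])/c["fx"],-(uv[:,1]-c["cy"])/c["fy"],-np.ones(len(uv))]@T[:3,:3].T
    return (T[:3,3]+d*((z-T[2,3])/d[:,2])[:,None])
def cloud(c,m,zmin,zmax):
    v,u=np.nonzero((m>0)&(c["depth"]>0)); d=c["depth"][v,u]
    p=np.c_[(u-c["cx"])/c["fx"]*d,-(v-c["cy"])/c["fy"]*d,-d]
    T=c["world_from_camera"]; p=p@T[:3,:3].T+T[:3,3]
    return p[(p[:,2]>zmin)&(p[:,2]<zmax)], np.c_[u,v]
E
python3 - <<'E'
from h import *
box={"top":{"blue":(290,245,320,275),"yellow":(350,252,380,280),"red":(200,240,240,280)},
"scene":{"blue":(325,220,360,250),"yellow":(275,198,305,225),"red":(405,250,445,295)}}
for n in box:
    c=read_camera(n)
    for k,(a,b,x,y) in box[n].items():
        m=mask(c["img"],k); q=np.zeros_like(m); q[b:y,a:x]=m[b:y,a:x]
        zt={"red":.09}.get(k,.106)
        p,_=cloud(c,q,zt-.007,zt+.007)
        r=cv2.minAreaRect((p[:,:2]*1000).astype(np.float32))
        allp,_=cloud(c,q,-.01,.2)
        print(n,k,int((q>0).sum()),len(p),"zmax",np.percentile(allp[:,2],[50,90,98]).round(3),"mean",(p.mean(0)*1000).round(1),"rect",np.round(r[0],1),np.round(r[1],1),round(r[2],1))
        if n=="top" and k!="red":
            cs=max(cv2.findContours(q,0,cv2.CHAIN_APPROX_NONE)[0],key=cv2.contourArea)[:,0]
            w=ray(c,cs,.106)[:,:2]*1000; print("  outline",[np.round(t,1) for t in cv2.minAreaRect(w.astype(np.float32))])
    if n=="top":
        i=c["img"][220:310,190:400]; cv2.imwrite("pics/topz.png",cv2.resize(i,None,fx=3.8,fy=3.8,interpolation=2)[:,:,::-1])
        # casting plan: bright top from depth
        h=cv2.cvtColor(c["img"],cv2.COLOR_RGB2HSV); m=np.zeros((480,640),np.uint8); m[225:310,270:395]=255
        p,_=cloud(c,m,.045,.053); print("casting",[np.round(t,1) for t in cv2.minAreaRect((p[:,:2]*1000).astype(np.float32))])
E
```

```text
top blue 47 47 zmax [0.107 0.11  0.111] mean [526.5  50.1 106.7] rect [526.9  49.9] [ 8.9 33.8] 81.6
  outline [array([527. ,  49.9]), array([ 9.1, 33.5]), np.float64(82.0)]
top yellow 51 49 zmax [0.106 0.11  0.112] mean [507.9 -97.6 106.2] rect [507.3 -97.8] [ 9.3 32.5] 82.1
  outline [array([507.5, -97.5]), array([ 9.4, 31.9]), np.float64(81.0)]
top red 399 56 zmax [0.057 0.089 0.093] mean [532.8 279.1  90.1] rect [532.4 278.9] [20.3 18.6] 89.6
casting [array([516.9, -24.8]), array([259.1, 139.9]), np.float64(82.3)]
scene blue 20 20 zmax [0.107 0.11  0.11 ] mean [533.1  49.5 107.2] rect [532.6  49.5] [ 4.9 32.1] 86.9
scene yellow 40 34 zmax [0.103 0.108 0.109] mean [513.1 -98.5 104.3] rect [513.4 -99. ] [ 8.2 29.4] 82.0
scene red 538 57 zmax [0.055 0.084 0.091] mean [536.1 278.   89.2] rect [534.9 277.4] [19.7 19.6] 16.8
```

View pics/topz.png

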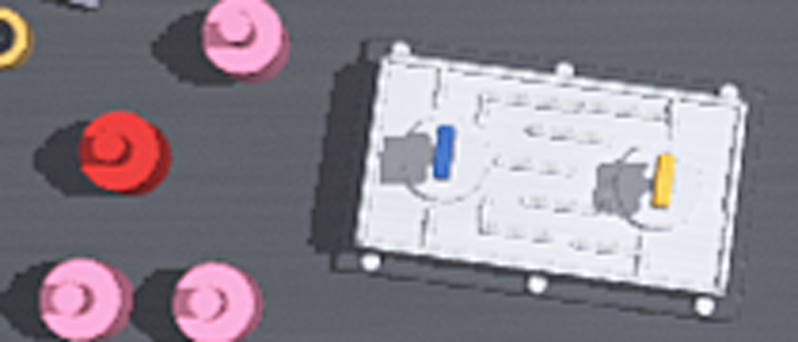

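The zoomed view shows both bars lying nearly along world x, tilted about -8° (blue at (444,152) and yellow at (663,181) in the crop). A tool yaw near 172° keeps joint 6 in range for the whole clockwise turn. I'll move above blue first.

Request:
arm_command:
  xyz:
    - [17, 27, -3]
    - [17, 27, -3]
    - [17, 27, -3]
    - [17, 27, -3]
    - [17, 27, -3]
    - [17, 27, -3]
    - [17, 27, -3]
    - [17, 27, -3]
    - [17, 27, -3]
    - [17, 27, -3]
    - [17, 27, -3]
    - [17, 27, -3]
    - [17, 27, -3]
    - [17, 27, -3]
    - [17, 27, -3]
    - [17, 27, -3]
    - [17, 27, -3]
    - [17, 27, -3]
    - [17, 27, -3]
    - [17, 27, -3]
  spin: [7.57, 7.57, 7.57, 7.57, 7.57, 7.57, 7.57, 7.57, 7.57, 7.57, 7.57, 7.57, 7.57, 7.57, 7.57, 7.57, 7.57, 7.57, 7.57, 7.57]
  jaw: 0
  squeeze: 10

```text
time: 2.2
tool_pos: [0.5249, 0.0497, 0.3445]
tool_rot: [3.142, -0.0, 3.007]
contact_force: [-0.3, 0.1, 0.4]
opening: 0.0458
grip_force: 0.0
```

```bash
cat > wr.py <<'E'
from h import *
import sys
col=sys.argv[1]; zt=float(sys.argv[2])
for n in ("wrist","top"):
    c=read_camera(n); m=mask(c["img"],col)
    if n=="wrist": cv2.imwrite(sys.argv[3],c["img"][:,:,::-1])
    for k in cv2.findContours(m,0,cv2.CHAIN_APPROX_NONE)[0]:
        if cv2.contourArea(k)<25: continue
        q=np.zeros_like(m); cv2.drawContours(q,[k],-1,255,-1)
        p,_=cloud(c,q,zt-.006,zt+.006)
        if len(p)<20: continue
        print(n,k[:,0].mean(0).round(),len(p),[np.round(t,1) for t in cv2.minAreaRect((p[:,:2]*1000).astype(np.float32))],(p.mean(0)*1000).round(1))
o=observe()
for k in ("time","qpos","tool_pos","tool_rot","torque","contact_force"): print(k,np.round(o[k],4))
E
python3 wr.py blue .106 pics/w1.png
```

```text
wrist [321. 255.] 882 [array([527.4,  47.7]), array([10.6, 35.3]), np.float64(82.5)] [526.8  47.9 104.6]
top [ 99. 165.] 327 [array([797.4, 619.7]), array([162.1, 220. ]), np.float64(89.7)] [797.3 620.4 102.3]
time 2.3
qpos [-4.8700e-02  4.0400e-01  1.6082e+00  1.1000e-03  1.1294e+00 -1.4857e+00]
tool_pos [0.5255 0.051  0.344 ]
tool_rot [ 3.1406e+00 -1.0000e-04  3.0073e+00]
torque [ 0.1132 -0.0913 -0.0423]
contact_force [ 0.0767 -0.5813  0.1215]
```

View pics/w1.png

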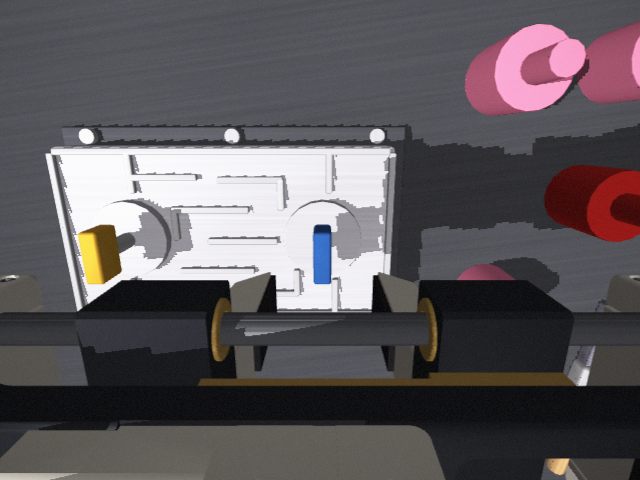

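The wrist view shows the blue bar at (322,253), midway between the fingers and aligned with the pads. I'll descend and grip it.

Request:
arm_command:
  xyz:
    - [2, -0.5, -15]
    - [0, 0, -15]
    - [0, 0, -15]
    - [0, 0, -15]
    - [0, 0, -15]
    - [0, 0, -15]
    - [0, 0, 0]
    - [0, 0, 0]
  spin: [0, 0, 0, 0, 0, 0, 0, 0]

```text
time: 3.1
tool_pos: [0.5263, 0.0475, 0.255]
tool_rot: [-3.142, -0.001, 3.0]
contact_force: [-0.2, -0.3, -0.4]
opening: 0.0461
grip_force: 0.0
```

Request:
arm_command:
  xyz:
    - [0, 0, 0]
    - [0, 0, 0]
    - [0, 0, 0]
    - [0, 0, 0]
    - [0, 0, 0]
    - [0, 0, 0]
  spin: [0, 0, 0, 0, 0, 0]
  jaw: -1
  squeeze: 10

```text
time: 3.7
tool_pos: [0.5264, 0.048, 0.2549]
tool_rot: [3.141, 0.0, 3.001]
contact_force: [0.7, 0.6, 1.8]
opening: 0.0122
grip_force: 10.0
```

```bash
cat > t.py <<'E'
from cell import *
import numpy as np
T=[]
for i in range(3):
    o=observe(); T.append(np.r_[o["torque"],o["contact_force"]]); read_camera("top")
print(np.round(T,3)); print(o["time"],o["opening"],o["grip_force"],o["tool_pos"].round(4),o["tool_rot"].round(4))
E
python3 t.py
```

```text
[[ 0.257 -0.116  0.041  0.729  0.598  1.807]
 [ 0.306 -0.118  0.003  0.925  1.067  1.674]
 [ 0.263 -0.109  0.013  0.141  0.236  1.269]]
3.8 0.012028633231040194 9.993249342078343 [0.5265 0.048  0.2549] [3.1413e+00 4.0000e-04 3.0013e+00]
```

Request:
arm_command:
  xyz:
    - [0, 0, -0.1]
    - [0, 0, -0.1]
    - [0, 0, -0.1]
    - [0, 0, -0.1]
    - [0, 0, -0.1]
    - [0, 0, -0.1]
    - [0, 0, -0.1]
    - [0, 0, 0]
    - [0, 0, 0]
  spin: [-2.4, -2.4, -2.4, -2.4, -2.4, -2.4, -2.4, 0, 0]

```text
time: 4.75
tool_pos: [0.5265, 0.0482, 0.2542]
tool_rot: [3.141, 0.0, 2.709]
contact_force: [0.9, 4.1, 1.0]
opening: 0.0117
grip_force: 10.0
```

```bash
python3 t.py
```

```text
[[ 0.814 -0.306 -0.06   0.888  4.061  1.049]
 [ 0.828 -0.319 -0.056  0.527  4.415  1.904]
 [ 0.926 -0.305 -0.039  1.464  3.467  2.904]]
4.85 0.011615237229816378 10.000084871426225 [0.5265 0.0482 0.2541] [3.1408e+00 3.0000e-04 2.7087e+00]
```

The turn is free so far (0.29 rad), with a 4 N side load from a slight offset. I'll regrip a little better centred.

Request:
arm_command:
  xyz:
    - [0, 0, 0]
    - [0, 0, 0]
    - [0.5, 0.2, 0]
    - [0.5, 0.2, 0]
    - [0, 0, 0]
  spin: [0, 0, 0, 0, 0]
  jaw: -0.6

```text
time: 5.4
tool_pos: [0.5274, 0.0482, 0.254]
tool_rot: [-3.141, -0.0, 2.708]
contact_force: [-0.4, -0.3, -0.7]
opening: 0.0181
grip_force: 0.0
```

Request:
arm_command:
  xyz:
    - [0, 0, 0]
    - [0, 0, 0]
    - [0, 0, 0]
    - [0, 0, 0]
  spin: [0, 0, 0, 0]
  jaw: -1

```text
time: 5.8
tool_pos: [0.5274, 0.0483, 0.254]
tool_rot: [3.141, 0.0, 2.708]
contact_force: [1.1, 1.1, -0.7]
opening: 0.012
grip_force: 10.0
```

```bash
python3 t.py
```

```text
[[ 0.127 -0.224 -0.005  1.069  1.132 -0.688]
 [ 0.15  -0.202  0.11  -0.019 -0.316 -0.663]
 [ 0.145 -0.175  0.006  0.304 -0.133 -0.7  ]]
5.9 0.012189444403512315 10.000041442690417 [0.5274 0.0484 0.254 ] [ 3.1415 -0.      2.708 ]
```

Request:
arm_command:
  xyz:
    - [0, 0, -0.1]
    - [0, 0, -0.1]
    - [0, 0, -0.1]
    - [0, 0, 0]
    - [0, 0, 0]
  spin: [-2, -2, -2, 0, 0]

```text
time: 6.45
tool_pos: [0.5274, 0.0484, 0.2538]
tool_rot: [3.141, 0.0, 2.604]
contact_force: [1.0, 0.8, 0.1]
opening: 0.0117
grip_force: 10.0
```

```bash
python3 t.py
```

```text
[[ 0.198 -0.269 -0.09   0.999  0.817  0.123]
 [ 0.239 -0.28  -0.012  0.229  1.393 -0.97 ]
 [ 0.289 -0.262 -0.04   0.716 -0.165 -0.157]]
6.55 0.011768423969344174 10.001213445793837 [0.5274 0.0484 0.2537] [ 3.1413 -0.      2.6038]
```

Request:
arm_command:
  xyz:
    - [0, 0, -0.1]
    - [0, 0, -0.1]
    - [0, 0, -0.1]
    - [0, 0, 0]
    - [0, 0, 0]
  spin: [-2, -2, -2, 0, 0]

```text
time: 7.1
tool_pos: [0.5274, 0.0484, 0.2535]
tool_rot: [3.141, 0.0, 2.5]
contact_force: [1.3, 0.9, -0.6]
opening: 0.012
grip_force: 10.0
```

```bash
sed -i 's/range(3)/range(5)/; s/^print(np.round(T,3))/print(np.round(np.mean(T,0),3), np.round(np.array(T)[:,2],3))/' t.py; python3 t.py
```

```text
[ 0.407 -0.268 -0.053  0.994  1.691 -0.612] [-0.03  -0.06  -0.038 -0.048 -0.089]
7.3 0.011943950186179617 10.00087312884716 [0.5274 0.0484 0.2535] [3.1413e+00 1.0000e-04 2.4990e+00]
```

0.50 rad and still free (about 0.05).

Request:
arm_command:
  xyz:
    - [0, 0, -0.1]
    - [0, 0, -0.1]
    - [0, 0, -0.1]
    - [0, 0, 0]
    - [0, 0, 0]
  spin: [-2, -2, -2, 0, 0]

```text
time: 7.85
tool_pos: [0.5274, 0.0484, 0.2532]
tool_rot: [3.141, 0.0, 2.395]
contact_force: [0.6, 2.9, 0.4]
opening: 0.0121
grip_force: 10.0
```

```bash
python3 t.py
```

```text
[ 0.586 -0.405 -0.024  1.075  2.62   0.004] [-0.016 -0.018 -0.002 -0.039 -0.047]
8.05 0.011943429128861621 10.000996794551611 [0.5274 0.0484 0.2532] [3.1412e+00 1.0000e-04 2.3942e+00]
```

Request:
arm_command:
  xyz:
    - [0, 0, -0.1]
    - [0, 0, -0.1]
    - [0, 0, 0]
    - [0, 0, 0]
  spin: [-2, -2, 0, 0]

```text
time: 8.5
tool_pos: [0.5274, 0.0484, 0.253]
tool_rot: [3.141, 0.0, 2.325]
contact_force: [1.4, 3.5, -0.2]
opening: 0.0119
grip_force: 10.0
```

```bash
python3 t.py
```

```text
[ 0.693 -0.48  -0.052  1.675  2.912  0.09 ] [-0.084 -0.049 -0.022 -0.052 -0.051]
8.7 0.011633833743667618 10.001269793137908 [0.5275 0.0484 0.253 ] [3.1412e+00 2.0000e-04 2.3244e+00]
```

Request:
arm_command:
  xyz:
    - [0.1, 0.2, -0.1]
    - [0, 0.1, -0.1]
    - [0, 0, -0.1]
    - [0, 0, 0]
    - [0, 0, 0]
  spin: [-2, -2, -2, 0, 0]

```text
time: 9.25
tool_pos: [0.5275, 0.0486, 0.2527]
tool_rot: [3.141, 0.0, 2.22]
contact_force: [1.2, 2.3, 0.6]
opening: 0.0117
grip_force: 10.0
```

```bash
python3 t.py
```

```text
[ 0.566 -0.509 -0.056  1.768  2.533  0.953] [-0.036 -0.045 -0.003 -0.143 -0.055]
9.45 0.011689646401407575 10.001459447667003 [0.5275 0.0486 0.2527] [3.1413e+00 2.0000e-04 2.2197e+00]
```

Request:
arm_command:
  xyz:
    - [0, 0, -0.1]
    - [0, 0, -0.1]
    - [0, 0, -0.1]
    - [0, 0, 0]
    - [0, 0, 0]
  spin: [-2, -2, -2, 0, 0]

```text
time: 10.0
tool_pos: [0.5276, 0.0487, 0.2524]
tool_rot: [3.141, 0.0, 2.116]
contact_force: [2.3, 3.3, 1.4]
opening: 0.0117
grip_force: 10.0
```

```bash
python3 t.py
```

```text
[ 0.56  -0.591 -0.053  2.391  3.17   1.859] [-0.092 -0.028 -0.035 -0.042 -0.067]
10.2 0.011776859667883277 10.00152270309627 [0.5276 0.0486 0.2525] [3.1411e+00 2.0000e-04 2.1150e+00]
```

0.89 rad with no rise in torque, beyond the 0.8 limit for a crossed thread, so blue is sound. I'll run it home to about 2.13 rad, short of the stop.

Request:
arm_command:
  xyz:
    - [0.1, 0.2, -0.2]
    - [0.1, 0, -0.2]
    - [0, 0, -0.2]
    - [0, 0, 0]
  spin: [-4, -4, -4, 0]

```text
time: 10.65
tool_pos: [0.5278, 0.0488, 0.2519]
tool_rot: [3.141, 0.0, 1.905]
contact_force: [1.8, 1.4, 2.1]
opening: 0.0116
grip_force: 10.0
```

```bash
python3 t.py
```

```text
[ 0.464 -0.608 -0.047  2.327  2.545  2.294] [-0.026 -0.052 -0.061 -0.072 -0.024]
10.85 0.01195768730466352 10.001935120671988 [0.5278 0.0488 0.2519] [3.1411e+00 3.0000e-04 1.9066e+00]
```

Request:
arm_command:
  xyz:
    - [0.1, 0.1, -0.2]
    - [0, 0, -0.2]
    - [0, 0, -0.2]
    - [0, 0, -0.2]
    - [0, 0, -0.2]
    - [0, 0, -0.2]
    - [0, 0, -0.2]
    - [0, 0, 0]
  spin: [-4, -4, -4, -4, -4, -4, -4, 0]

```text
time: 11.7
tool_pos: [0.5281, 0.0489, 0.2506]
tool_rot: [3.14, 0.0, 1.417]
contact_force: [3.1, 1.8, 3.8]
opening: 0.012
grip_force: 10.0
```

```bash
python3 t.py
```

```text
[ 0.362 -0.8   -0.043  3.638  1.959  4.032] [-0.057 -0.027 -0.053 -0.035 -0.046]
11.9 0.01184290202552296 10.001949286088347 [0.5281 0.0489 0.2506] [ 3.1403 -0.      1.418 ]
```

Request:
arm_command:
  xyz:
    - [0.2, 0.1, 0]
    - [0.1, 0, -0.1]
    - [0, 0, -0.2]
    - [0, 0, -0.2]
    - [0, 0, -0.2]
    - [0, 0, -0.2]
    - [0, 0, -0.2]
    - [0, 0, -0.2]
    - [0, 0, 0]
    - [0, 0, 0]
  spin: [-4, -4, -4, -4, -4, -4, -4, -3.5, 0, 0]

```text
time: 12.95
tool_pos: [0.5284, 0.0488, 0.2492]
tool_rot: [3.14, -0.0, 0.869]
contact_force: [5.4, 0.0, 4.4]
opening: 0.0118
grip_force: 10.0
```

```bash
python3 t.py
```

```text
[-0.049 -1.038 -0.053  4.991  0.344  4.11 ] [-0.001 -0.104 -0.086 -0.054 -0.022]
13.15 0.012093274216139649 10.003042872995138 [0.5284 0.0488 0.2492] [ 3.1403e+00 -4.0000e-04  8.6870e-01]
```

Request:
arm_command:
  xyz:
    - [0, 0, 0]
    - [0, 0, 0]
    - [0, 0, 0]
    - [0, 0, 20]
    - [0, 0, 30]
    - [0, 0, 45]
  spin: [0, 0, 0, 0, 0, 0]
  jaw: 0

```text
time: 13.8
tool_pos: [0.527, 0.049, 0.3425]
tool_rot: [-3.136, 0.005, 0.867]
contact_force: [0.7, 0.2, -0.7]
opening: 0.0456
grip_force: 0.0
```

Request:
arm_command:
  xyz:
    - [-1.5, -10, 0]
    - [-1.5, -10, 0]
    - [-1.5, -10, 0]
    - [-1.5, -10, 0]
    - [-1, -10, 0]
    - [-1, -10, 0]
    - [-1, -10, 0]
    - [-1, -10, 0]
    - [-1, -10, 0]
    - [-1, -10, 0]
    - [-2, -10, 0]
    - [-2, -10, 0]
    - [-1, -10, 0]
    - [-1, -10, 0]
    - [-1, -8, 0]
  spin: [8.14, 8.14, 8.14, 8.14, 8.14, 8.14, 8.14, 8.14, 8.14, 8.14, 8.14, 8.14, 8.14, 8.14, 8.14]

```text
time: 15.3
tool_pos: [0.5085, -0.0993, 0.3434]
tool_rot: [3.141, -0.002, 3.004]
contact_force: [-0.2, -0.2, 0.2]
opening: 0.0459
grip_force: 0.0
```

```bash
python3 wr.py yellow .106 pics/w2.png; python3 wr.py blue .1 pics/w3.png
```

```text
wrist [322. 250.] 931 [array([ 507.2, -100.9]), array([10.9, 35.3]), np.float64(82.3)] [ 506.3 -100.7  104.6]
top [ 64. 254.] 312 [array([548.6, 699.7]), array([216. , 161.9]), np.float64(0.0)] [553.2 703.2 102.2]
time 15.4
qpos [-3.4120e-01  3.8860e-01  1.6346e+00 -2.0000e-04  1.1203e+00 -1.7687e+00]
tool_pos [ 0.5086 -0.0996  0.3435]
tool_rot [ 3.1414e+00 -2.0000e-03  2.9983e+00]
torque [ 0.1122 -0.1546 -0.0106]
contact_force [-0.9729  0.1519  0.9913]
wrist [549. 249.] 892 [array([527.7,  46.8]), array([35.6, 11.6]), np.float64(49.3)] [527.5  46.4  99.1]
top [306. 260.] 43 [array([527.4,  50.6]), array([32.6,  8.1]), np.float64(50.5)] [527.3  50.4 100.8]
top [ 99. 165.] 694 [array([798.3, 621.1]), array([222.1, 164. ]), np.float64(0.2)] [799.2 621.7  99.4]
time 15.5
qpos [-3.3980e-01  3.8840e-01  1.6345e+00  3.0000e-04  1.1202e+00 -1.7628e+00]
tool_pos [ 0.5088 -0.0988  0.3436]
tool_rot [ 3.1411e+00 -1.5000e-03  2.9937e+00]
torque [ 0.0756 -0.1413 -0.027 ]
contact_force [ 0.3731 -0.8068 -0.093 ]
```

View pics/w2.png

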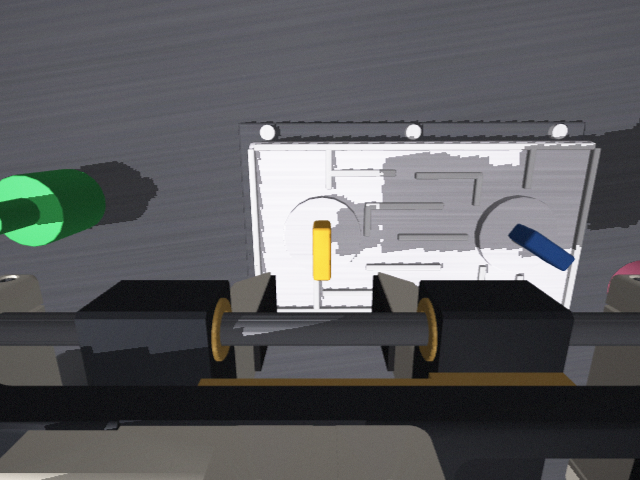

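The wrist view shows yellow at (322,250), centred and aligned. Blue, at (541,247), now measures about 2.13 rad turned. I'll descend on yellow.

Request:
arm_command:
  xyz:
    - [0.2, -0.4, -15]
    - [0, 0, -15]
    - [0, 0, -15]
    - [0, 0, -15]
    - [0, 0, -15]
    - [0, 0, -14]
    - [0, 0, 0]
    - [0, 0, 0]
  spin: [0, 0, 0, 0, 0, 0, 0, 0]

```text
time: 16.3
tool_pos: [0.5093, -0.099, 0.2551]
tool_rot: [3.141, -0.001, 2.996]
contact_force: [0.2, -0.3, -0.5]
opening: 0.0461
grip_force: 0.0
```

Request:
arm_command:
  xyz:
    - [0, 0, 0]
    - [0, 0, 0]
    - [0, 0, 0]
    - [0, 0, 0]
    - [0, 0, 0]
    - [0, 0, 0]
  spin: [0, 0, 0, 0, 0, 0]
  jaw: -1
  squeeze: 10

```text
time: 16.9
tool_pos: [0.5093, -0.0999, 0.2553]
tool_rot: [-3.14, 0.001, 2.998]
contact_force: [-1.9, -4.8, 2.0]
opening: 0.0123
grip_force: 10.0
```

```bash
python3 t.py
```

```text
[-0.842  0.112  0.058 -1.566 -4.785  2.54 ] [0.04  0.066 0.054 0.072 0.057]
17.1 0.011767801160940788 9.985641539096832 [ 0.5093 -0.0999  0.2553] [-3.1407e+00  5.0000e-04  2.9977e+00]
```

Request:
arm_command:
  xyz:
    - [0, 0, -0.1]
    - [0, 0, -0.1]
    - [0, 0, -0.1]
    - [0, 0, -0.1]
    - [0, 0, -0.1]
    - [0, 0, -0.1]
    - [0, 0, 0]
    - [0, 0, 0]
  spin: [-2.6, -2.6, -2.6, -2.6, -2.6, -2.6, 0, 0]

```text
time: 17.95
tool_pos: [0.5093, -0.1, 0.2546]
tool_rot: [-3.141, 0.001, 2.725]
contact_force: [-2.7, -6.1, 1.6]
opening: 0.0123
grip_force: 10.0
```

```bash
python3 t.py
```

```text
[-1.017  0.204 -0.032 -1.571 -5.871  1.756] [-0.003 -0.082 -0.084 -0.019  0.029]
18.15 0.01170603775204247 9.9980478733778 [ 0.5093 -0.1     0.2546] [-3.1407e+00  6.0000e-04  2.7253e+00]
```

Request:
arm_command:
  xyz:
    - [0, -0.3, -0.1]
    - [0, -0.3, -0.1]
    - [0, 0, 0]
    - [0, 0, 0]
  spin: [-1.7, -1.7, 0, 0]

```text
time: 18.6
tool_pos: [0.5092, -0.1002, 0.2544]
tool_rot: [-3.141, 0.0, 2.667]
contact_force: [-2.4, -3.8, 3.5]
opening: 0.012
grip_force: 10.0
```

```bash
python3 t.py; python3 wr.py yellow .106 pics/w4.png|head -1
```

```text
[-0.894  0.244 -0.03  -2.202 -4.876  3.152] [-0.035 -0.049 -0.027 -0.032 -0.009]
18.8 0.01225105823895684 9.997268971055746 [ 0.5093 -0.1002  0.2544] [-3.1412e+00  4.0000e-04  2.6667e+00]
wrist [322. 352.] 338 [array([ 520.4, -107.3]), array([10.8,  7.4]), np.float64(63.6)] [ 520.3 -107.3  103.8]
```

Yellow has been tried to 0.33 rad without load. Blue ran home freely, so yellow must be the crossed one, and there is no need to push into the bind. I'll turn it back.

Request:
arm_command:
  xyz:
    - [0, -0.2, 0]
    - [0, 0, 0.1]
    - [0, 0, 0.1]
    - [0, 0, 0.1]
    - [0, 0, 0.1]
    - [0, 0, 0.1]
    - [0, 0, 0.1]
    - [0, 0, 0]
    - [0, 0, 0]
  spin: [2.6, 2.6, 2.6, 2.6, 2.6, 2.6, 2.6, 0, 0]

```text
time: 19.85
tool_pos: [0.5093, -0.1002, 0.2552]
tool_rot: [-3.141, 0.001, 2.983]
contact_force: [-1.5, -3.3, 5.0]
opening: 0.0117
grip_force: 10.0
```

```bash
python3 t.py
```

```text
[-0.694  0.254  0.027 -2.224 -3.753  5.515] [ 0.057  0.029  0.037  0.021 -0.01 ]
20.05 0.012265034464335602 9.99476546421647 [ 0.5093 -0.1002  0.2552] [-3.1414e+00  5.0000e-04  2.9829e+00]
```

Request:
arm_command:
  xyz:
    - [0, 0, 0]
    - [0, 0, 0]
    - [0, 0, 0]
    - [0, 0, 20]
    - [0, 0, 35]
    - [0, 0, 45]
  spin: [0, 0, 0, 0, 0, 0]
  jaw: 0

```text
time: 20.7
tool_pos: [0.5089, -0.0997, 0.3542]
tool_rot: [3.14, -0.005, 2.984]
contact_force: [1.1, 0.4, 0.3]
opening: 0.046
grip_force: 0.0
```

```bash
python3 wr.py yellow .106 pics/w5.png
```

```text
wrist [322. 246.] 859 [array([ 507.2, -100.7]), array([11. , 35.2]), np.float64(80.9)] [ 506.6 -100.6  104.5]
top [ 65. 254.] 337 [array([547.3, 699.1]), array([162.8, 218.2]), np.float64(89.9)] [553.  699.9 102.2]
time 20.8
qpos [-3.4140e-01  3.7140e-01  1.6103e+00  7.0000e-04  1.1493e+00 -1.7548e+00]
tool_pos [ 0.5105 -0.1002  0.3602]
tool_rot [-3.1403  0.0105  2.9839]
torque [ 0.0617 -0.2082  0.0261]
contact_force [ 0.6083 -0.8507 -0.069 ]
```

Yellow is back at its start angle. Next I move over the red cap.

Request:
arm_command:
  xyz:
    - [2, 32, 0]
    - [2, 32, 0]
    - [2, 32, 0]
    - [2, 32, 0]
    - [2, 32, 0]
    - [2, 32, 0]
    - [2, 32, 0]
    - [2, 32, 0]
    - [2, 32, 0]
    - [2, 32, 0]
    - [2, 32, 0]
    - [2, 27, 0]
    - [0, 0, 0]
    - [0, 0, 0]
  spin: [0, 0, 0, 0, 0, 0, 0, 0, 0, 0, 0, 0, 0, 0]

```text
time: 22.2
tool_pos: [0.5329, 0.2793, 0.3538]
tool_rot: [-3.141, -0.001, 2.985]
contact_force: [-0.2, -0.4, 0.3]
opening: 0.046
grip_force: 0.0
```

```bash
python3 wr.py red .09 pics/w6.png
```

```text
wrist [324. 228.] 713 [array([533.8, 278. ]), array([21. , 21.3]), np.float64(36.1)] [533.4 278.2  88.6]
time 22.3
qpos [ 3.5350e-01  5.2260e-01  1.3785e+00 -1.0000e-04  1.2415e+00 -1.0589e+00]
tool_pos [0.5332 0.2782 0.3543]
tool_rot [-3.1410e+00 -9.0000e-04  2.9832e+00]
torque [ 0.1215 -0.1663  0.0475]
contact_force [ 1.0221 -0.4623 -0.4287]
```

View pics/w6.png

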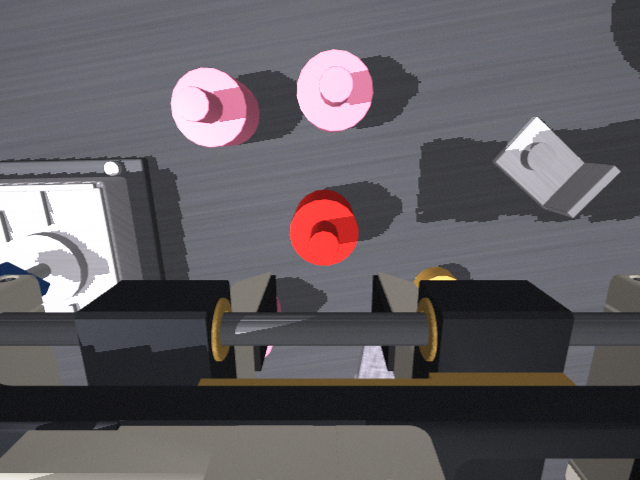

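The wrist view shows the red cap's stem at (323,240), centred between the fingers, with the pink caps clear at (335,90) and (213,107). I'll descend to the stem.

Request:
arm_command:
  xyz:
    - [1.5, 0.4, -25]
    - [0, 0, -25]
    - [0, 0, -25]
    - [0, 0, -20]
    - [0, 0, -10]
    - [0, 0, -10]
    - [0, 0, 0]
    - [0, 0, 0]
  spin: [0, 0, 0, 0, 0, 0, 0, 0]

```text
time: 23.1
tool_pos: [0.5351, 0.2791, 0.2405]
tool_rot: [3.141, 0.001, 2.983]
contact_force: [0.5, 0.5, -0.1]
opening: 0.0458
grip_force: 0.0
```

Request:
arm_command:
  xyz:
    - [0, 0, 0]
    - [0, 0, 0]
    - [0, 0, 0]
    - [0, 0, 0]
    - [0, 0, 0]
  spin: [0, 0, 0, 0, 0]
  jaw: -1
  squeeze: 15

```text
time: 23.6
tool_pos: [0.5348, 0.2793, 0.2401]
tool_rot: [3.141, 0.001, 2.984]
contact_force: [-1.1, -0.4, 0.9]
opening: 0.0217
grip_force: 15.0
```

Request:
arm_command:
  xyz:
    - [0, 0, 10]
    - [0, 0, 20]
    - [0, 0, 30]
    - [0, 0, 30]
    - [0, 0, 30]
    - [0, 0, 30]
    - [0, 0, 0]
  spin: [0, 0, 0, 0, 0, 0, 0]

```text
time: 24.3
tool_pos: [0.5352, 0.2795, 0.3953]
tool_rot: [3.137, 0.008, 2.984]
contact_force: [0.2, -1.3, -0.0]
opening: 0.0215
grip_force: 15.0
```

```bash
python3 - <<'E'
from h import *
o=observe(); print(o["tool_pos"],o["opening"],o["grip_force"])
c=read_camera("wrist"); cv2.imwrite("pics/w7.png",c["img"][:,:,::-1])
for n in("wrist","scene"):
    c=read_camera(n); m=mask(c["img"],"red"); p,_=cloud(c,m,.1,.3); print(n,len(p),(np.percentile(p,[1,50,99],axis=0)*1000).round() if len(p) else "")
E
```

```text
[0.53515977 0.27947092 0.39533622] 0.021529333895198635 14.986277371644974
wrist 6848 [[507. 257. 157.]
 [520. 282. 207.]
 [533. 305. 242.]]
scene 561 [[529. 253. 154.]
 [552. 278. 202.]
 [563. 303. 243.]]
```

The cap is held. I'll carry it over the yellow gauge.

Request:
arm_command:
  xyz:
    - [-2, -10, 0]
    - [-2, -24, 0]
    - [-2, -29, 0]
    - [-2, -29, 0]
    - [-2, -29, 0]
    - [-2, -29, 0]
    - [-2, -29, 0]
    - [-2, -29, 0]
    - [-2, -29, 0]
    - [-2, -29, 0]
    - [-2, -29, 0]
    - [-2, -29, 0]
    - [-1, -29, 0]
    - [-1, -17, 0]
    - [0, -10, 0]
    - [0, 0, 0]
    - [0, 0, 0]
    - [0, 0, 0]
  spin: [0, 0, 0, 0, 0, 0, 0, 0, 0, 0, 0, 0, 0, 0, 0, 0, 0, 0]

```text
time: 26.25
tool_pos: [0.5087, -0.0999, 0.3897]
tool_rot: [3.141, -0.0, 2.985]
contact_force: [0.5, -0.4, -0.1]
opening: 0.0216
grip_force: 15.0
```

```bash
python3 - <<'E'
from h import *
o=observe(); print(o["tool_pos"],o["tool_rot"],o["opening"])
c=read_camera("scene"); cv2.imwrite("pics/s2.png",cv2.resize(c["img"][120:280,200:400],None,fx=3,fy=3)[:,:,::-1])
c=read_camera("top"); m=mask(c["img"],"red"); p,_=cloud(c,m,.1,.3); print(len(p))
E
```

```text
[ 0.5087413  -0.09994236  0.38966144] [ 3.14114594e+00 -4.79193130e-04  2.98473255e+00] 0.021609124369168918
12
```

View pics/s2.png

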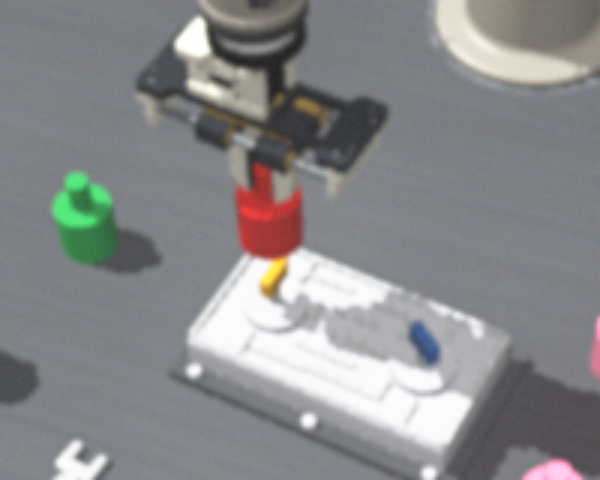

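The crop shows the cap upright at (270,220), straight above the yellow handle at (273,277). I'll lower it slowly.

Request:
arm_command:
  xyz:
    - [0.3, -0.5, -10]
    - [0, 0, -15]
    - [0, 0, -10]
    - [0, 0, -5]
    - [0, 0, -5]
    - [0, 0, -5]
    - [0, 0, 0]
  spin: [0, 0, 0, 0, 0, 0, 0]

```text
time: 27.05
tool_pos: [0.509, -0.1012, 0.3393]
tool_rot: [3.141, -0.001, 2.984]
contact_force: [1.0, 0.6, -0.6]
opening: 0.0215
grip_force: 15.0
```

Request:
arm_command:
  xyz:
    - [0, 0, -6]
    - [0, 0, -6]
    - [0, 0, -6]
    - [0, 0, -6]
    - [0, 0, -6]
    - [0, 0, -4]
    - [0, 0, -2]
    - [0, 0, 0]
    - [0, 0, 0]
  spin: [0, 0, 0, 0, 0, 0, 0, 0, 0]

```text
time: 27.95
tool_pos: [0.5092, -0.1013, 0.304]
tool_rot: [3.142, 0.0, 2.984]
contact_force: [0.6, -0.6, -0.9]
opening: 0.0215
grip_force: 15.0
```

Request:
arm_command:
  xyz:
    - [0, 0.5, -1]
    - [0, 0.3, -1]
    - [0, 0, -0.7]
    - [0, 0, -0.5]
    - [0, 0, -0.5]
    - [0, 0, 0]
    - [0, 0, 0]
  spin: [0, 0, 0, 0, 0, 0, 0]

```text
time: 28.65
tool_pos: [0.5091, -0.1005, 0.3002]
tool_rot: [3.142, 0.0, 2.984]
contact_force: [0.5, 0.7, -0.4]
opening: 0.0216
grip_force: 15.0
```

Request:
arm_command:
  xyz:
    - [0, 0, -0.4]
    - [0, 0, -0.3]
    - [0, 0, 0]
    - [0, 0, 0]
  spin: [0, 0, 0, 0]

```text
time: 29.05
tool_pos: [0.5091, -0.1006, 0.3]
tool_rot: [-3.141, 0.001, 2.984]
contact_force: [-1.5, 0.2, 5.4]
opening: 0.0214
grip_force: 15.0
```

```bash
python3 t.py
```

```text
[ 9.300e-02  1.140e-01  3.000e-03 -1.439e+00 -4.720e-01  5.197e+00] [-0.021 -0.017 -0.022  0.052  0.026]
29.25 0.021516374065092724 14.992872923612595 [ 0.5091 -0.1006  0.3001] [-3.1414e+00  9.0000e-04  2.9838e+00]
```

There is 5 N of contact, so the rim is on the boss. I'll release and retreat.

Request:
arm_command:
  xyz:
    - [0, 0, 0.3]
    - [0, 0, 0]
    - [0, 0, 0]
    - [0, 0, 0]
    - [0, 0, 15]
    - [0, 0, 30]
    - [0, 0, 35]
    - [0, -40, 0]
    - [0, -50, 0]
    - [0, -50, 0]
    - [0, 0, 0]
  spin: [0, 0, 0, 0, 0, 0, 0, 0, 0, 0, 0]
  jaw: 0

```text
time: 30.4
tool_pos: [0.5086, -0.2456, 0.3793]
tool_rot: [-3.14, 0.001, 2.978]
contact_force: [0.3, 0.2, -0.6]
opening: 0.0463
grip_force: 0.0
```

```bash
python3 - <<'E'
from h import *
c=read_camera("scene"); cv2.imwrite("pics/s3.png",cv2.resize(c["img"][120:280,200:400],None,fx=3,fy=3)[:,:,::-1])
for n in ("top","scene"):
    c=read_camera(n); m=mask(c["img"],"red"); p,_=cloud(c,m,.1,.16)
    p=p[(abs(p[:,0]-.51)<.06)&(abs(p[:,1]+.1)<.06)]; t=p[p[:,2]>.143]
    print(n,len(p),len(t),t.mean(0)*1000 if len(t) else "",[np.round(x,1) for x in cv2.minAreaRect((t[:,:2]*1000).astype(np.float32))] if len(t)>4 else "")
    m=mask(c["img"],"blue"); q,_=cloud(c,m,.093,.107); q=q[(abs(q[:,0]-.527)<.04)&(abs(q[:,1]-.05)<.04)]
    print(" blue",[np.round(x,1) for x in cv2.minAreaRect((q[:,:2]*1000).astype(np.float32))])
E
```

```text
top 346 60 [507.22296265 -98.9973817  150.46993517] [array([507.4, -98.9]), array([19.1, 19.4]), np.float64(44.5)]
 blue [array([527.7,  51.1]), array([32.1,  8.3]), np.float64(49.2)]
scene 314 38 [ 511.59808891 -100.02449491  148.85319067] [array([ 509. , -100.5]), array([20.5, 15.9]), np.float64(22.0)]
 blue [array([0., 0.]), array([0., 0.]), np.float64(0.0)]
```

View pics/s3.png

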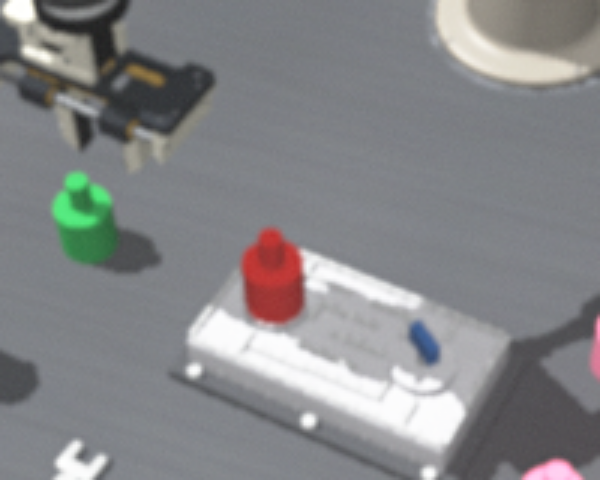

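The red cap stands upright on the yellow boss at (272,280), with its top at 150 mm. Blue is home and the gripper is clear.

```bash
python3 -c "
from cell import *
print(hand_in())"
```

```text
the job is handed in; nothing more can be done
None
```

The job is handed in, with no verdict returned: blue ran freely to about 2.13 rad (home); yellow was tried to 0.33 rad, judged crossed because blue was sound (I never felt it bind), and turned back to its start; and the red cap stands upright over it on its boss.

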